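# Free the drilled block from the bench vise

## Task

The red tube block in the bench vise is finished and belongs in the empty white tray. First stand the blue-capped bottle upright somewhere else on the bench, well clear of the vise's guide rods, which would otherwise shove it; then pull the plunger knob up, slide the jaw fully open until the spring pin drops in and locks it there, and lift the block out. Set the block down (do not drop it) flat inside the empty tray and leave everything else as it stands.

Things in the scene. Friction and masses are not known exactly. Their poses are not given: they have to be found in the camera images.
- vise: blue bench vise, fixed, foot 240 x 100 mm. Origin: centre of its underside; its x is the direction in which the moving jaw opens, z up. The block lies on a 50 mm wide bed, top at z 30 mm, between the fixed jaw (face at x -90 mm, 80 mm wide, top z 58 mm) and the moving jaw. A bearing block for the rods (80 mm wide, top z 64 mm) stands at x 99 to 113 mm.
- jaw (a joint): slide of the aluminium moving jaw along the vise's x, m: 0 shut, 0.045 fully open (end stop), about 2 N friction; the plunger's pin locks it at both ends. Shut, it fills x 7 to 52 mm, 72 mm wide, and its steel lip (z 68 to 77 mm) overhangs the block's end by 8 mm, so the block cannot rise until it is opened.
- plunger (a joint): lift of the spring plunger riding on the jaw, m: 0 down, 0.014 fully pulled (4 N at the start, 7 N at the top). Down at either end, its pin sits 8 mm deep in a hole and locks the jaw. Pull it up 0.010 or more, hold it and slide the jaw with the same grasp; let go at the fully open end and it drops into the second hole.
- knob (a point): centre of the plunger's black knob with a red band, round, 28 mm in diameter, reaching 12.5 mm below and above this point, on a 12 mm shaft. With the plunger down the jaw's top is 26 mm below this point and a 22 mm barrel reaches to 20 mm below it. It moves with jaw and plunger.
- rod_path (a point): point fixed on the vise at bench height, x 165 mm, y 0 in the vise's frame: middle of the room needed by the black end plate (80 mm wide, z 38 to 62 mm) of the jaw's two guide rods. The plate's outer face is at x 132 mm with the jaw shut, 177 mm open. The bottle must finally stand with its axis more than 80 mm (horizontally) from here.
- block: the finished tube block in the vise: red plastic, 96 (its x) x 56 (its y) x 36 mm, holes in its top, 0.14 to 0.28 kg. Origin: centre of its underside. Its x lies along the vise's x, so the 56 mm sides are free for the fingers.
- bottle: white reagent bottle with a blue cap, standing right behind the end plate of the vise's rods. Body 58 mm in diameter, height 117 mm, the cap is 37 mm in diameter from z 95 to 117 mm, 0.25 kg. Origin: centre of its underside.
- tray_empty: the empty one of two alike low white trays, fixed to the bench: outside 112 (x) x 132 (y) mm, walls 4 mm thick and 11 mm high, floor top at z 4 mm. Origin: centre of its underside.
- tray_taken: the other white tray, same sizes, which holds a block already.
- block_done: tube block like the first (96 x 56 x 36 mm) lying in the taken tray; leave alone. Origin: centre of its underside.
- dropper: amber dropper bottle, 38 mm in diameter, 84 mm high; leave alone. Origin: centre of its underside.
- glass_beaker: glass beaker, 74 mm wide, 93 mm high; leave alone. Origin: centre of its underside.
- tape: roll of tape lying flat, 62 mm in diameter, 18 mm high; leave alone. Origin: centre of its underside.
- balance: analytical balance, fixed, 274 (x) x 226 (y) x 249 mm high. Origin: centre of its underside.
- steel_cup: steel beaker, fixed, 70 mm in diameter, 116 mm high. Origin: centre of its underside.
- mini_centrifuge: round mini centrifuge, fixed, 141 mm wide, 109 mm high. Origin: centre of its underside.
There are look-alikes about, which are no part of the job. Leave any green look-alike of the block alone.

How it is judged:
By the outcome, as a careful person would: the job done as asked, in the order asked, and still so for the second after the job is handed in, with the robot touching nothing.
It also fails if it takes over 58 s, if anything falls off the work surface, if the arm or the gripper's body presses on something with over 40 N, if the wrist force passes 120 N, or if a joint passes its speed limit or range.

## Robot

A 6-joint arm with a two-finger parallel gripper is mounted at the origin on a cart in front of the work surface, level with it; the furniture and walls round the work are solid. World frame = base frame: x ahead of the robot, y to its left, z up, the work surface at z = 0. Lengths are in mm, angles in rad, forces in N, time in s.
With the tool pointing down it reaches from about 225 to 725 mm from the base axis. Payload 3.1 kg.
Tool frame: the origin (TCP) lies midway between the tips of the shut fingers; the grasp point (between the pads) lies 19 mm behind it (bot.grasp_offset is the distance from the TCP to the grasp point, in mm); z points along the fingers, y is the direction in which the jaws open and shut (so a half turn about z gives the same grasp; the last joint's range is limited). The gripper opens to 85 mm and grips with 20 to 120 N. Pads are 22 mm wide; open, the fingers measure 114 mm over their backs; the gripper's body (76 mm by 85 mm) begins 54 mm behind the grasp point. The pads swing forward as they close: fully open they stand 13 mm farther back than shut.
Start: joints at [-1.296, 0.048, 0.099, 1.622, 0, 1.443], TCP at [205.782, -482.981, 231.312] pointing down, gripper open.
Joint ranges: [-2.91, 2.91], [-0.99, 1.94], [-1.21, 1.42], [-2.12, 2.29], [-1.49, 1.47], [-3.14, 3.14]. Speed limits (rad/s): [2.79, 2.79, 3.14, 3.14, 3.14, 3.14].

## Interface

Orientations are given as a rotation vector (axis times angle).
In Python, from plant import bot, optics gives the robot as it stands.
- The arm moves only by the tool arm_command, never from a script. Its argument "motion" is a list of rows, each a list of 6 numbers: the shift along the tool's x, y, z in cm, then the turn, a rotation vector about the tool's x, y, z in rad. In form: [[x, y, z, ax, ay, az], ...]. A call has 1 to 10 rows; each row shifts and turns the commanded pose from where the row before left it, along the tool's axes as they then stand; what a row does not reach is not made up. A row lasts 1/10 s, in which the tool goes at most 50 mm and 8.59 degrees, less where a joint would pass 70% of its speed; a pose out of reach is approached as far as the arm can. A call is refused whole if a number of a shift passes 5 or a number of a turn 0.15, either way. A call with a gripper value outside its range is refused whole. "claw" is the finger opening in cm, from 0 to 8.54, set as the call begins (left out, the last holds). The fingers move at their own pace and stop on an object; the grip force is fixed at half the most. Time passes only in rows, so rows that do not move let the fingers close. It gives the time, the measured TCP pose, the force and the opening at its end, in the units of the state.
- bot.read_state(): the state, without advancing time (a new reading comes with each control period).
- optics.read_camera(name): name is "side" or "top" or "wrist"; returns a dict with "img" (480x640x3 uint8, red, green, blue), "depth" (480x640 float32, mm along the optical axis (not along the pixel's ray), 0 where there is no reading), "K" (3x3 intrinsics, pixels), "R" (3x3) and "t" (3): a world point X has camera coordinates R X + t; the wrist camera has in their place "T_tool_cam" (4x4, takes a point from camera to tool coordinates, whose origin is the TCP and whose axes are the flange's). Camera axes: x right, y down, z forward; pixel columns grow to the right and rows downward; lengths in mm; the calibration is good to about 2 mm. A picture is of the moment at which its call begins: read the wrist's pose just before it.
- bot.job_done(): hands the job in, once; it reports no verdict.
The state is a dict: "time_s": time; "joint_positions": joint angles; "joint_velocities": joint speeds; "joint_torque": joint torques, N m; "tool_pos": TCP position; "ee_rot": TCP orientation; "ft_force": force on the tool from outside, world axes, zero at the start; "torque": the same for the moment, N m; "width": finger opening in mm.
Only numpy, scipy, OpenCV 4.12 (cv2) and the standard library are available. Lean on these libraries where they do the work, as an engineer would, in place of code of your own. Each camera call takes 0.05 s, during which the arm holds its last target.

## Working session

There is one attempt and no reset: what is moved stays moved. The work goes in short steps, Python scripts to look and compute and a tool call to move; the robot and the scene stay as the last step left them, time stands still between calls to the robot, and variables do not carry over. Pictures are saved under pics/ and viewed, and the job is handed in when it is done.

Besides the shell and the picture viewer there is one more tool, called after "Call:" as name(argument=value, ...), one argument or row to a line, values as JSON. arm_command: Moves the arm, as the interface text tells. Its arguments: {"type":"object","properties":{"motion":{"type":"array"},"claw":{"type":"number"}},"required":["motion"]}

```bash
ls; mkdir -p pics
python3 - <<'E'
from plant import bot, optics
import cv2, numpy as np, pickle
s=bot.read_state(); print(s); print(bot.grasp_offset)
for n in ["side","top","wrist"]:
    c=optics.read_camera(n); pickle.dump(c,open(f"pics/{n}0.pkl","wb"))
    cv2.imwrite(f"pics/{n}0.png",c["img"][:,:,::-1])
    print(n,c["K"].tolist(),[ (k,np.round(c[k],4).tolist()) for k in c if k in("R","t","T_tool_cam")])
E
```

```text
pics
{'time_s': 0.0, 'joint_positions': array([-1.29582245e+00,  4.87583098e-02,  9.75678020e-02,  1.62199081e+00,
        2.27101409e-05,  1.44296524e+00]), 'joint_velocities': array([ 0.0011813 , -0.00086283,  0.00150085, -0.00034691,  0.00052798,
       -0.00127534]), 'joint_torque': array([-1.31343454e-04, -3.38778985e+01,  3.20016253e+01,  2.01245933e-02,
       -1.91240078e-04, -7.28013543e-07]), 'tool_pos': array([ 205.61154804, -482.39234376,  230.09816954]), 'ee_rot': array([-3.07575949e+00, -6.27979500e-01,  2.39616484e-04]), 'ft_force': array([ 0.12064226, -0.03914822, -0.3536179 ]), 'torque': array([ 0.03605655, -0.02092009, -0.00043357]), 'width': 85.47866025802936}
18.700000000000003
side [[506.66775320097935, 0.0, 310.93833779625845], [0.0, 506.66775320097935, 240.25199609721722], [0.0, 0.0, 1.0]] [('R', [[-0.9422, -0.3348, 0.0112], [-0.221, 0.5962, -0.7718], [0.2517, -0.7297, -0.6358]]), ('t', [498.906, 183.364, 1085.0955])]
top [[454.1897109299255, 0.0, 320.04559611152183], [0.0, 454.1897109299255, 234.96082086111028], [0.0, 0.0, 1.0]] [('R', [[-0.0236, -0.9997, 0.0009], [-0.9903, 0.0232, -0.1368], [0.1367, -0.0041, -0.9906]]), ('t', [2.1814, 547.0589, 1361.7537])]
wrist [[384.6077373160626, 0.0, 320.59485676919587], [0.0, 384.6077373160626, 243.3170499486434], [0.0, 0.0, 1.0]] [('T_tool_cam', [[0.0002, -0.9521, -0.3059, 77.9316], [1.0, 0.0006, -0.0011, -0.5775], [0.0012, -0.3059, 0.952, -142.3545], [0.0, 0.0, 0.0, 1.0]])]
```

View pics/top0.png

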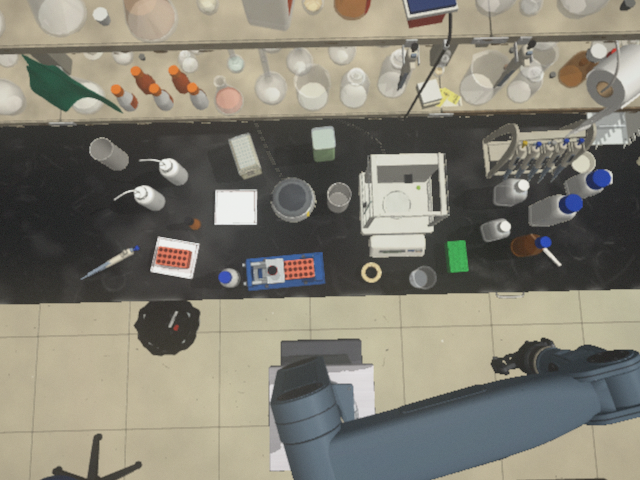

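View pics/side0.png

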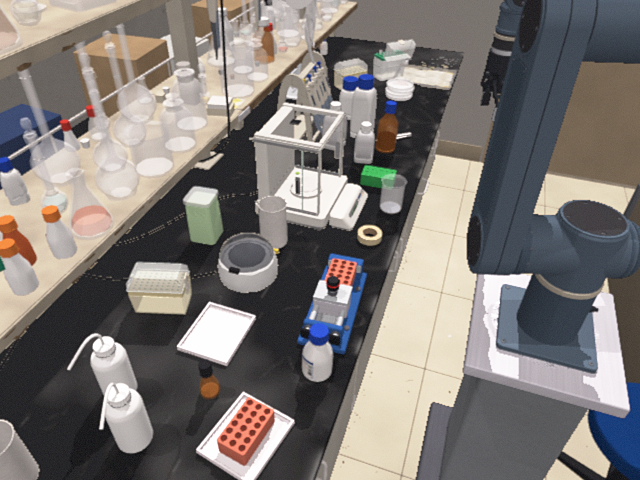

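View pics/wrist0.png

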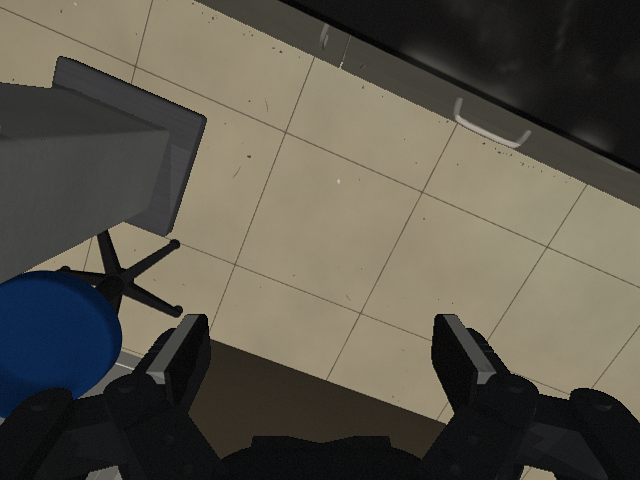

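The top view shows the vise at about (285,270) with the red block at (300,268). The blue-capped bottle is at (229,278), the empty tray at (236,207) and the taken tray at (174,257). Possible look-alikes:
- **Blue-capped bottles:** (570,205), (600,178) and (543,243) are also capped blue. The one right behind the vise's plate is (229,278).
- **Blocks:** red at (174,257) in the tray and green at (457,256). The one in the vise is (300,268).
- **Tray:** the empty one is (236,207).

Next I'll check a close crop.

```bash
cat > h.py <<'E'
import numpy as np, cv2, pickle
from scipy.spatial.transform import Rotation as Ro
def ray(c,u,v):
    K=c["K"]; d=np.array([(u-K[0,2])/K[0,0],(v-K[1,2])/K[1,1],1.])
    if "T_world" in c:
        T=c["T_world"]; return T[:3,3],T[:3,:3]@d
    R,t=c["R"],c["t"]; return -R.T@t, R.T@d
def onz(c,u,v,z):
    o,d=ray(c,u,v); return o+d*(z-o[2])/d[2]
def tri(rs):
    A=np.zeros((3,3));b=np.zeros(3)
    for o,d in rs:
        d=d/np.linalg.norm(d);P=np.eye(3)-np.outer(d,d);A+=P;b+=P@o
    X=np.linalg.solve(A,b); return X,[np.linalg.norm((np.eye(3)-np.outer(d,d)/(d@d))@(X-o)) for o,d in rs]
def proj(c,X):
    if "T_world" in c:
        T=c["T_world"];p=T[:3,:3].T@(np.array(X)-T[:3,3])
    else: p=c["R"]@np.array(X)+c["t"]
    q=c["K"]@p; return q[:2]/q[2]
def wristT(c,s):
    T=np.eye(4);T[:3,:3]=Ro.from_rotvec(s["ee_rot"]).as_matrix();T[:3,3]=s["tool_pos"]
    c["T_world"]=T@c["T_tool_cam"]; return c
def depthpt(c,u,v):
    z=c["depth"][int(round(v)),int(round(u))]; o,d=ray(c,u,v); return o+d*z
def crop(c,x0,y0,x1,y1,k,name):
    im=c["img"][y0:y1,x0:x1,::-1]; cv2.imwrite(name,cv2.resize(im,None,fx=k,fy=k,interpolation=cv2.INTER_CUBIC))
E
python3 - <<'E'
from h import *
t=pickle.load(open("pics/top0.pkl","rb"));s=pickle.load(open("pics/side0.pkl","rb"))
crop(t,140,180,340,300,4,"pics/t0c.png"); crop(s,180,230,380,480,2.4,"pics/s0c.png")
E
```

```text
(no output)
```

View pics/t0c.png

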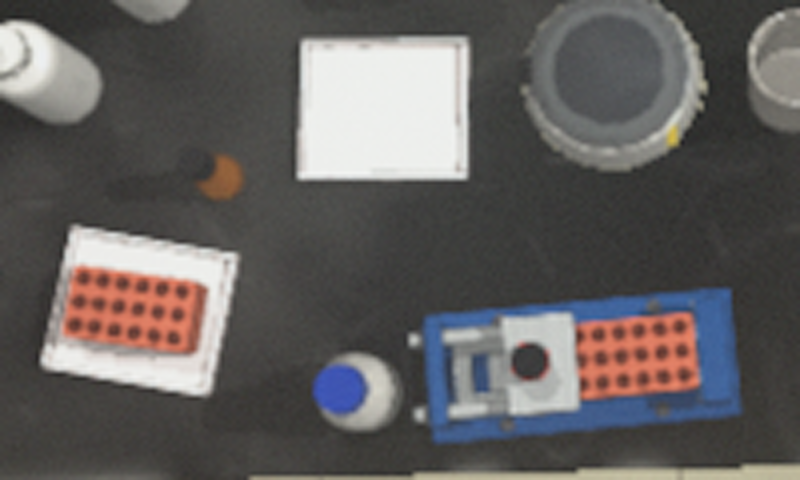

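View pics/s0c.png

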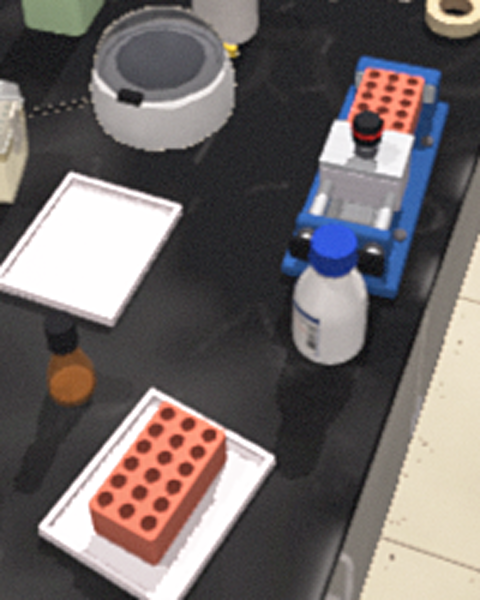

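The crops confirm the choice. The bottle stands just beyond the rods' end plate, the knob with its red band sits on the jaw, and the block is in the vise.

Run:
```python
from h import *
np.set_printoptions(precision=1,suppress=True)
t=pickle.load(open("pics/top0.pkl","rb"));s=pickle.load(open("pics/side0.pkl","rb"))
def comps(c,lo,hi,box,mn=30):
    h=cv2.cvtColor(c["img"],cv2.COLOR_RGB2HSV); m=cv2.inRange(h,lo,hi)
    mm=np.zeros_like(m);x0,y0,x1,y1=box;mm[y0:y1,x0:x1]=m[y0:y1,x0:x1]
    cs,_=cv2.findContours(mm,cv2.RETR_EXTERNAL,cv2.CHAIN_APPROX_NONE)
    return [k for k in sorted(cs,key=cv2.contourArea,reverse=True) if cv2.contourArea(k)>mn]
def show(name,c,cs):
    for k in cs:
        r=cv2.minAreaRect(k);M=cv2.moments(k);print(name,cv2.contourArea(k),"cen",M["m10"]/M["m00"],M["m01"]/M["m00"],"rect",np.array(r[0]),np.array(r[1]),r[2])
    return cs
a=show("blue top",t,comps(t,(100,110,40),(130,255,255),(200,230,340,300)))
b=show("white tray top",t,comps(t,(0,0,190),(180,40,255),(205,180,265,235)))
r=show("red top",t,comps(t,(0,90,100),(15,255,255),(280,240,330,290)))
show("blue side",s,comps(s,(100,110,40),(130,255,255),(290,240,370,360)))
# tray
p=[onz(t,*q,11)[:2] for q in cv2.boxPoints(cv2.minAreaRect(b[0]))]
p=np.array(p);print("tray corners",p,"c",p.mean(0),np.linalg.norm(p[0]-p[1]),np.linalg.norm(p[1]-p[2]))
p=np.array([onz(t,*q,66)[:2] for q in cv2.boxPoints(cv2.minAreaRect(r[0]))]);print("block",p,p.mean(0),np.linalg.norm(p[0]-p[1]),np.linalg.norm(p[1]-p[2]))
for z in (10,14): 
  p=np.array([onz(t,*q,z)[:2] for q in cv2.boxPoints(cv2.minAreaRect(a[0]))]);print("vise foot",z,p,p.mean(0),np.linalg.norm(p[0]-p[1]),np.linalg.norm(p[1]-p[2]))
# bottle cap: top ellipse in top image
print("depth pts: foot",depthpt(t,247,288),depthpt(t,322,285),"cap",depthpt(t,225,277),"blocktop",depthpt(t,300,269),"knob",depthpt(t,272.5,270),"jaw",depthpt(t,280,277),'tray',depthpt(t,236,207))
print("bench edge",onz(t,200,298,0), onz(t,300,297,0))
# knob
print("knob tri",tri([ray(t,140+530/4,180+360/4),ray(s,180+368/2.4,230+128/2.4)]))
print("cap tri",tri([ray(t,140+340/4,180+388/4),ray(s,180+334/2.4,230+240/2.4)]))
```

```text
blue top 572.0 cen 292.1215034965035 267.7109557109557 rect [284.9 270.8] [32.2 77.4] 84.80557250976562
blue top 138.5 cen 288.0312876052948 283.748495788207 rect [285.7 283.5] [ 6.3 36.1] 84.80557250976562
blue top 103.5 cen 224.1964573268921 276.8341384863124 rect [224.  276.5] [12. 11.] 0.0
white tray top 1363.5 cen 235.42390905757242 207.29580735851363 rect [235.5 207. ] [34. 41.] 90.0
red top 507.5 cen 298.74121510673234 268.6134646962233 rect [298.7 268.5] [19.  29.3] 84.5596694946289
blue side 1550.0 cen 336.6990322580645 315.50397849462365 rect [333.7 302.1] [49.8 99.9] 16.189205169677734
blue side 36.5 cen 324.21461187214607 272.3926940639269 rect [324.3 272.1] [ 3.5 15.2] 20.556045532226562
tray corners [[702.9 320.1]
 [699.8 189.6]
 [590.2 190.1]
 [593.2 319.2]] c [646.5 254.7] 130.48195907344376 109.64023310247175
block [[468.6 101.5]
 [474.9  14. ]
 [418.2   9.8]
 [412.   96.8]] [443.4  55.5] 87.70622910014765 56.8047748950291
vise foot 10 [[482.8 225.2]
 [499.2 -15.8]
 [399.1 -22.4]
 [383.2 216.3]] [441.1 100.8] 241.51531062699308 100.2506673888843
vise foot 14 [[482.5 224.5]
 [498.7 -15.7]
 [399.  -22.3]
 [383.1 215.7]] [440.8 100.5] 240.83199400708716 99.96702927498727
depth pts: foot [390.9 220.9  -2.8] [394.7 -13.2  -2.4] cap [420.8 265.  116.8] blocktop [442.1  51.9  62.6] knob [437.8 128.9 114.1] jaw [418.8 110.6  79.1] tray [647.9 254.6   3. ]
bench edge [363.4 366.4   0. ] [359.2  56.    0. ]
knob tri (array([437.3, 130.2,  99. ]), [np.float64(1.4582077318248756), np.float64(1.4582077318248503)])
cap tri (array([420.7, 266.3, 110.3]), [np.float64(0.42101074255904597), np.float64(0.421010742559005)])
```

Measured from the top view:
- **Vise:** centre (441,101), x axis heading 93.9° in the world.
- **Knob:** about (437,130,103).
- **Bottle cap:** (421,265,117), which is vise x 165 and fits.
- **Empty tray:** centre (646.5,255), sides about 89°.

The rectangle sizes match the given ones (240x100, 110x130), and everything is within reach. I'll swing over with a turn to heading 94°.

Call:
arm_command(
  motion=[
    [3.1,-3.2,0,0,0,-0.124],
    [3.5,-2.8,0,0,0,-0.124],
    [3.8,-2.4,0,0,0,-0.124],
    [4.1,-1.9,0,0,0,-0.124],
    [4.3,-1.4,0,0,0,-0.124],
    [4.4,-0.8,0,0,0,-0.124],
    [4.5,-0.3,0,0,0,-0.124],
    [4.5,0.3,0,0,0,-0.124],
    [4.4,0.8,0,0,0,-0.124],
    [4.3,1.4,0,0,0,-0.124],
  ],
  claw=8.54,
)

```text
time_s: 1.15
tool_pos: [365.4, -60.9, 231.2]
ee_rot: [2.134, 2.305, 0.0]
ft_force: [0.5, -0.1, -0.6]
width: 85.4
```

```bash
cat >> h.py <<'E'
def pose(bot):
    s=bot.read_state(); R=Ro.from_rotvec(s["ee_rot"]).as_matrix()
    print("t %.2f"%s["time_s"],"tcp",np.round(s["tool_pos"],1),"heading %.2f"%np.degrees(np.arctan2(R[1,0],R[0,0])),"tilt",np.round(R[:,2],4),"F",np.round(s["ft_force"],1),"w %.1f"%s["width"]); return s,R
def to(R,s,X,hd=None):
    d=R.T@(np.array(X)-s["tool_pos"])/10
    print("tool shift cm",np.round(d,2), "" if hd is None else "turn z %.4f"%(-((np.radians(hd)-np.arctan2(R[1,0],R[0,0])+np.pi)%(2*np.pi)-np.pi)))
E
python3 - <<'E'
from plant import bot
from h import *
s,R=pose(bot); to(R,s,[435,140,250],93.9)
E
```

```text
t 1.15 tcp [365.4 -60.9 231.2] heading 94.39 tilt [ 6.e-04 -3.e-04 -1.e+00] F [ 0.5 -0.1 -0.6] w 85.4
tool shift cm [19.5   8.48 -1.88] turn z 0.0086
```

Call:
arm_command(
  motion=[
    [3.9,1.7,-0.4,0,0,0.009],
    [3.9,1.7,-0.4,0,0,0],
    [3.9,1.7,-0.4,0,0,0],
    [3.9,1.7,-0.4,0,0,0],
    [3.9,1.7,-0.4,0,0,0],
    [0,0,0,0,0,0],
    [0,0,0,0,0,0],
  ],
)

```text
time_s: 1.85
tool_pos: [437.2, 138.1, 250.7]
ee_rot: [-2.147, -2.293, 0.002]
ft_force: [-0.0, 0.5, -0.9]
width: 85.4
```

Run:
```python
from plant import bot, optics
from h import *
s,R=pose(bot); c=wristT(optics.read_camera("wrist"),s)
pickle.dump(c,open("pics/w1.pkl","wb")); cv2.imwrite("pics/w1.png",c["img"][:,:,::-1])
for n,X in dict(knob=[438,130,103],vise=[441,101,30],cap=[421,265,117]).items(): print(n,proj(c,X))
```

```text
t 1.85 tcp [437.2 138.1 250.7] heading 93.75 tilt [-1.5e-03 -7.0e-04 -1.0e+00] F [-0.   0.5 -0.9] w 85.4
knob [322.17303972 236.0439109 ]
vise [323.08354453 243.02824612]
cap [309.92137496  40.46066344]
```

View pics/w1.png

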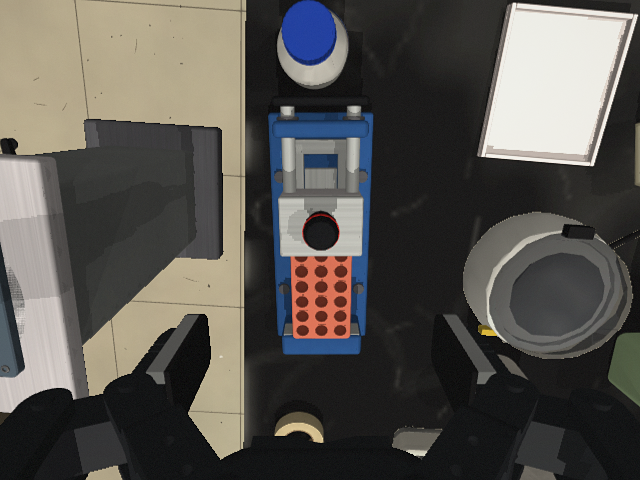

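The wrist view shows the knob at (321,231), the cap at (308,33), the block at (320,300) and the empty tray at (560,83). I'll refine all of them from it.

Run:
```python
from h import *
np.set_printoptions(precision=1,suppress=True)
c=pickle.load(open("pics/w1.pkl","rb"));t=pickle.load(open("pics/top0.pkl","rb"));sd=pickle.load(open("pics/side0.pkl","rb"))
h=cv2.cvtColor(c["img"],cv2.COLOR_RGB2HSV)
def big(m,box):
    mm=np.zeros_like(m);x0,y0,x1,y1=box;mm[y0:y1,x0:x1]=m[y0:y1,x0:x1]
    cs,_=cv2.findContours(mm,cv2.RETR_EXTERNAL,cv2.CHAIN_APPROX_NONE);return max(cs,key=cv2.contourArea)
cap=big(cv2.inRange(h,(105,120,60),(130,255,255)),(260,0,360,90))
print("cap bbox",cv2.boundingRect(cap),cv2.minAreaRect(cap)[0])
dm=c["depth"]
for q in [(308,25),(308,33),(321,231),(345,245),(320,300),(560,83),(287,345),(300,60)]: print(q,depthpt(c,*q))
kn=big(((h[...,2]<60)|((h[...,0]<8)&(h[...,1]>170))|(h[...,0]>172)&(h[...,1]>150)).astype(np.uint8)*255,(296,205,345,252))
print("knob",cv2.boundingRect(kn),cv2.minEnclosingCircle(kn)); (u,v),r=cv2.minEnclosingCircle(kn)
print("knob on z103",onz(c,u,v,103),onz(c,u,v,108),"r mm",r/c["K"][0,0]*(392-105))
red=big(cv2.inRange(h,(0,80,120),(15,255,255)),(285,255,360,345));r=cv2.minAreaRect(red);p=np.array([onz(c,*q,66)[:2] for q in cv2.boxPoints(r)]);print("block",r,p,p.mean(0))
tr=big(cv2.inRange(h,(0,0,185),(180,45,255)),(470,0,640,175));ap=cv2.approxPolyDP(tr,6,True)[:,0];print(ap);p=np.array([onz(c,*map(float,q),11)[:2] for q in ap]);print("tray",p,p.mean(0))
print("side lines")
crop(c,255,90,395,365,2.2,"pics/w1c.png")
# bottle base circle
```

```text
cap bbox (282, 0, 55, 65) (309.0, 32.0)
(308, 25) [419.2 274.1 115.3]
(308, 33) [419.5 269.2 117.2]
(321, 231) [436.6 137.8 116. ]
(345, 245) [458.9 115.   75.6]
(320, 300) [441.   56.5  66.4]
(560, 83) [652.4 264.3   3.8]
(287, 345) [411.5   0.5  57.6]
(300, 60) [414.7 254.3 108.1]
knob (303, 211, 36, 39) ((320.5, 230.1842041015625), 19.346525192260742)
knob on z103 [436.4 134.7 103. ] [436.3 136.1 108. ] r mm 14.436664142343927
block ((321.0, 297.0), (82.0, 60.0), 90.0) [[412.   98.3]
 [466.  101.9]
 [473.6  17.8]
 [415.6  13.9]] [441.8  58. ]
[[513   3]
 [481 156]
 [593 165]
 [637  15]]
tray [[591.2 324.2]
 [588.6 193.7]
 [699.5 192.4]
 [701.4 322.2]] [645.2 258.1]
side lines
```

View pics/w1c.png

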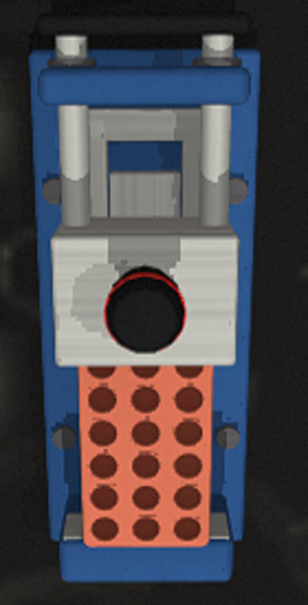

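Run:
```python
from h import *
np.set_printoptions(precision=1,suppress=True)
c=pickle.load(open("pics/w1.pkl","rb"));t=pickle.load(open("pics/top0.pkl","rb"));sd=pickle.load(open("pics/side0.pkl","rb"))
W=lambda x,y:(255+x/2.2,90+y/2.2)
T=lambda x,y:(140+x/4,180+y/4)
S=lambda x,y:(180+x/2.4,230+y/2.4)
print("lip edge wrist z77",onz(c,*W(145,365),77),"jaw far edge z77?",onz(c,*W(145,235),77))
print("lip corner L/R",onz(c,*W(57,365),77),onz(c,*W(236,365),77))
print("lip edge top z77",onz(t,*T(578,361),77),"far",onz(t,*T(500,364),77))
print("block end wrist z66",onz(c,*W(145,546),66),"top",onz(t,*T(698,350),66))
print("foot/jaw end bottom: wrist",onz(c,*W(62,580),58),onz(c,*W(232,580),58),)
print("knob disc top z115.5: wrist",onz(c,*W(145,314),115.5),"top",onz(t,*T(530,361),115.5))
print("side knob top", onz(sd,*S(368,117),115.5), "cap", onz(sd,*S(334,232),117),onz(t,*T(340,389),117))
print("foot far corners wrist z12",onz(c,*W(30,52),12),onz(c,*W(265,52),12),"top",onz(t,*T(427,316),12),onz(t,*T(434,442),12))
print(tri([ray(t,*T(530,361)),ray(sd,*S(368,117)),ray(c,*W(145,314))]))
crop(sd,300,240,380,360,5,"pics/s0d.png");crop(t,200,235,340,295,5.7,"pics/t0d.png")
```

```text
lip edge wrist z77 [438.7 104.1  77. ] jaw far edge z77? [435.3 156.1  77. ]
lip corner L/R [403.9 101.8  77. ] [474.7 106.5  77. ]
lip edge top z77 [438.5  97.2  77. ] far [437.7 154.9  77. ]
block end wrist z66 [444.5  15.7  66. ] top [445.3   8.3  66. ]
foot/jaw end bottom: wrist [408.1  -9.5  58. ] [485.8  -4.3  58. ]
knob disc top z115.5: wrist [436.6 136.3 115.5] top [437.  128.8 115.5]
side knob top [435.3 133.8 115.5] cap [421.1 264.3 117. ] [420. 265. 117.]
foot far corners wrist z12 [381.8 219.2  12. ] [481.9 225.7  12. ] top [480.3 219.2  12. ] [382.7 214.   12. ]
(array([436.8, 131.3, 110.7]), [np.float64(2.1031755752298205), np.float64(1.7338827413589215), np.float64(3.412163902643905)])
```

View pics/s0d.png

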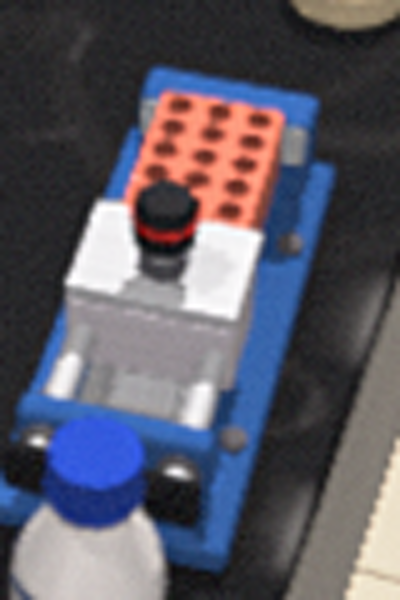

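View pics/t0d.png

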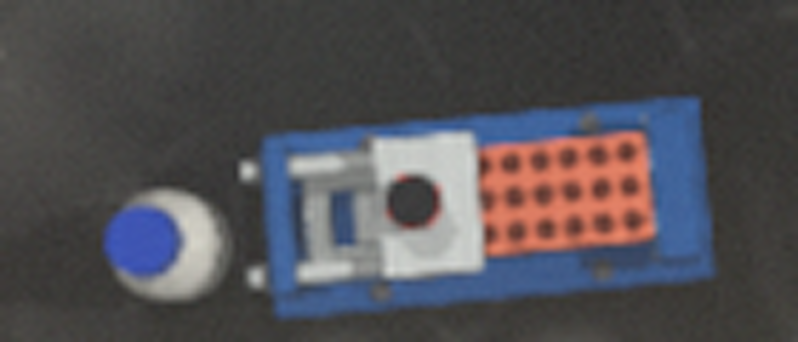

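The wrist view reads y about 3–6 mm high compared with top and side. Those errors lie along the finger-pad width, so they are harmless, and the x values agree to within about 1.5 mm. Now I'll move to the bottle cap.

Call:
arm_command(
  motion=[
    [3.2,-0.2,2.0,0,0,0],
    [3.2,-0.2,2.5,0,0,0],
    [3.3,-0.2,2.5,0,0,0],
    [3.3,-0.2,2.5,0,0,0],
    [0,0,2.5,0,0,0],
    [0,0,2.5,0,0,0],
    [0,0,0,0,0,0],
  ],
)

```text
time_s: 2.6
tool_pos: [418.2, 264.0, 102.1]
ee_rot: [-2.15, -2.286, 0.013]
ft_force: [-1.1, -0.9, -0.5]
width: 85.3
```

Run:
```python
from plant import bot, optics
from h import *
s,R=pose(bot); to(R,s,[420.3,267,88])
c=wristT(optics.read_camera("wrist"),s); cv2.imwrite("pics/w2.png",c["img"][:,:,::-1])
```

```text
t 2.60 tcp [418.2 264.  102.1] heading 93.50 tilt [-0.0079 -0.004  -1.    ] F [-1.1 -0.9 -0.5] w 85.3
tool shift cm [0.29 0.24 1.4 ]
```

View pics/w2.png

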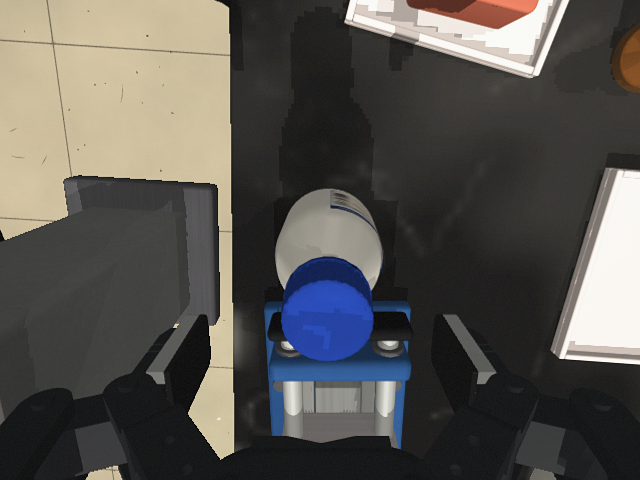

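Run:
```python
from plant import bot, optics
from h import *
s,R=pose(bot); c=wristT(optics.read_camera("wrist"),s)
for z in(117,): print(onz(c,327.5,317,z))
X=onz(c,327.5,317,117); to(R,s,[X[0],X[1],88])
print("edges",onz(c,283,317,117),onz(c,372,317,117), depthpt(c,327,330))
```

```text
t 2.65 tcp [419.7 264.6 104.5] heading 93.49 tilt [-0.0044 -0.0023 -1.    ] F [ 0.3 -0.9  0.5] w 85.2
[421.19519334 272.77587766 117.        ]
tool shift cm [0.81 0.21 1.64] 
edges [404.42243262 271.70278842 117.        ] [437.94685106 273.84761678 117.        ] [421.38798376 267.06859576 116.74950674]
```

The cap is centred between the fingers at (327,318) px. I'll descend the rest of the way and close.

Call:
arm_command(
  motion=[
    [0.5,0.15,0.8,0,0,0],
    [0,0,0.8,0,0,0],
    [0,0,0,0,0,0],
    [0,0,0,0,0,0],
  ],
)

```text
time_s: 3.1
tool_pos: [422.5, 271.7, 90.4]
ee_rot: [2.15, 2.29, -0.0]
ft_force: [-0.2, -0.5, 1.0]
width: 85.3
```

Call:
arm_command(
  motion=[
    [0,0,0,0,0,0],
    [0,0,0,0,0,0],
    [0,0,0,0,0,0],
    [0,0,0,0,0,0],
    [0,0,0,0,0,0],
    [0,0,0,0,0,0],
    [0,0,0,0,0,0],
    [0,0,0,0,0,0],
  ],
  claw=2.5,
)

```text
time_s: 3.9
tool_pos: [422.6, 272.0, 90.8]
ee_rot: [-2.15, -2.29, -0.001]
ft_force: [-1.0, 0.9, 4.6]
width: 35.4
```

Run:
```python
from plant import bot, optics
from h import *
s,R=pose(bot); s,R=pose(bot);c=wristT(optics.read_camera("wrist"),s); cv2.imwrite("pics/w3.png",c["img"][:,:,::-1])
c=optics.read_camera("side");crop(c,260,220,400,400,3,"pics/s3.png")
```

```text
t 3.90 tcp [422.6 272.   90.8] heading 93.62 tilt [ 4.e-04  5.e-04 -1.e+00] F [-1.   0.9  4.6] w 35.4
t 3.90 tcp [422.6 272.   90.8] heading 93.62 tilt [ 4.e-04  5.e-04 -1.e+00] F [-1.   0.9  4.6] w 35.4
```

View pics/s3.png

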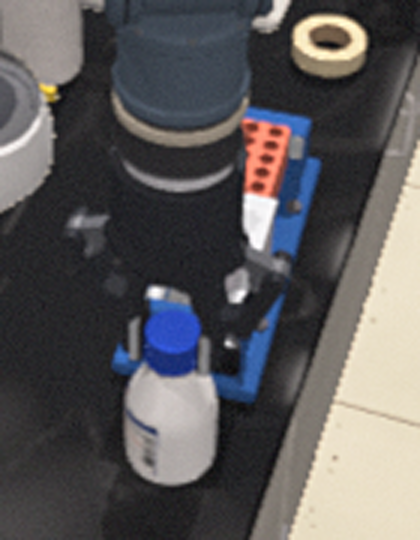

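The side view shows the cap held between the two pads (width 35 mm) with the bottle upright. I'll lift it.

Call:
arm_command(
  motion=[
    [0,0,-0.5,0,0,0],
    [0,0,-1.5,0,0,0],
    [0,0,-2,0,0,0],
    [0,0,-2,0,0,0],
    [0,0,-2,0,0,0],
    [0,0,-1,0,0,0],
    [0,0,0,0,0,0],
  ],
)

```text
time_s: 4.7
tool_pos: [423.4, 272.0, 181.3]
ee_rot: [2.15, 2.289, 0.003]
ft_force: [0.6, 0.9, -3.0]
width: 35.5
```

Call:
arm_command(
  motion=[
    [0,1.0,0,0,0,0],
    [0,2.0,0,0,0,0],
    [0,2.5,0,0,0,0],
    [0,2.5,0,0,0,0],
    [0,2.0,0,0,0,0],
    [0,1.0,0,0,0,0],
    [0,0.3,0,0,0,0],
    [0,0,0,0,0,0],
  ],
)

```text
time_s: 5.5
tool_pos: [534.8, 278.6, 179.2]
ee_rot: [-2.15, -2.289, 0.003]
ft_force: [-1.1, 0.1, -2.0]
width: 35.2
```

Run:
```python
from plant import bot, optics
from h import *
s,R=pose(bot); c=wristT(optics.read_camera("wrist"),s); cv2.imwrite("pics/w4.png",c["img"][:,:,::-1])
c=optics.read_camera("side");crop(c,160,220,400,400,3,"pics/s4.png")
```

```text
t 5.50 tcp [534.8 278.6 179.2] heading 93.60 tilt [-2.2e-03 -7.0e-04 -1.0e+00] F [-1.1  0.1 -2. ] w 35.2
```

View pics/s4.png

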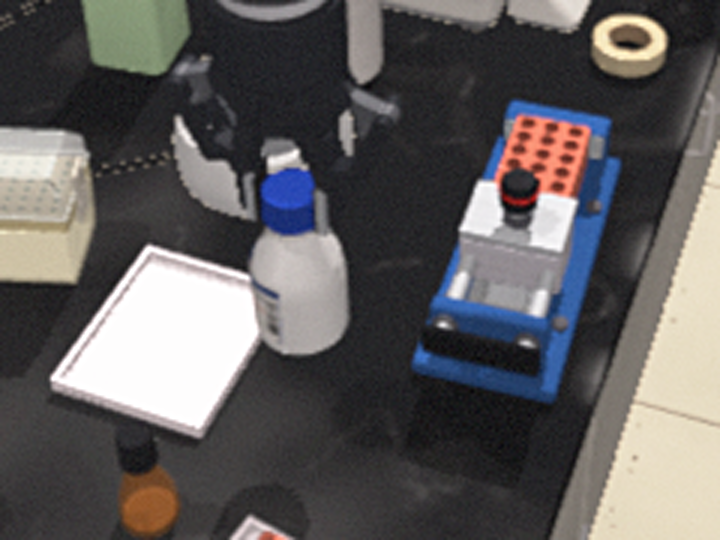

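View pics/w4.png

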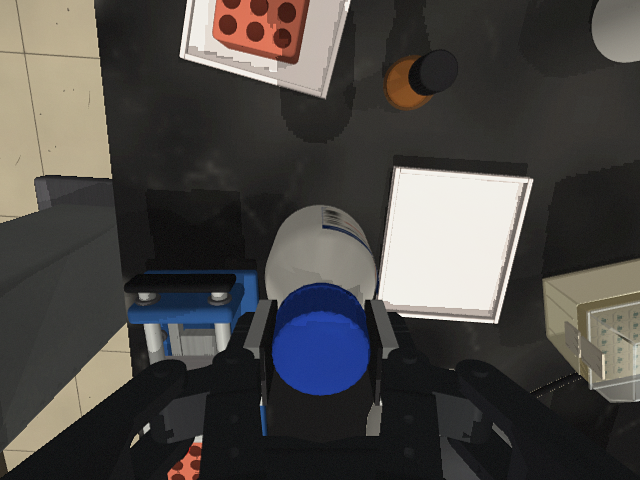

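The bottle hangs upright in the grip. The floor below is clear, with the tray edge at x 590 and the vise to its left. I'll lower it at about (530,268), 100 mm from rod_path.

Call:
arm_command(
  motion=[
    [-0.5,-0.3,1.0,0,0,0],
    [-0.5,-0.2,2,0,0,0],
    [0,0,2,0,0,0],
    [0,0,1.8,0,0,0],
    [0,0,1.0,0,0,0],
    [0,0,0.5,0,0,0],
    [0,0,0.2,0,0,0],
    [0,0,0.1,0,0,0],
    [0,0,0,0,0,0],
  ],
)

```text
time_s: 6.5
tool_pos: [531.5, 268.9, 95.3]
ee_rot: [2.15, 2.29, 0.002]
ft_force: [0.1, 0.3, -4.0]
width: 35.2
```

Call:
arm_command(
  motion=[
    [0,0,0.1,0,0,0],
    [0,0,0.1,0,0,0],
    [0,0,0,0,0,0],
  ],
)

```text
time_s: 6.8
tool_pos: [531.0, 268.6, 92.4]
ee_rot: [2.15, 2.29, 0.0]
ft_force: [-0.3, -0.1, -1.9]
width: 35.7
```

Call:
arm_command(
  motion=[
    [0,0,0.1,0,0,0],
    [0,0,0.1,0,0,0],
    [0,0,0,0,0,0],
  ],
)

```text
time_s: 7.1
tool_pos: [531.0, 268.7, 90.9]
ee_rot: [2.15, 2.29, 0.001]
ft_force: [-0.7, -0.5, -0.2]
width: 35.5
```

Call:
arm_command(
  motion=[
    [0,0,0.1,0,0,0],
    [0,0,0,0,0,0],
  ],
)

```text
time_s: 7.3
tool_pos: [531.1, 268.9, 90.8]
ee_rot: [2.15, 2.29, 0.002]
ft_force: [-2.6, -0.4, 5.7]
width: 35.5
```

Call:
arm_command(
  motion=[
    [0,0,0,0,0,0],
    [0,0,0,0,0,0],
    [0,0,0,0,0,0],
    [0,0,0,0,0,0],
    [0,0,0,0,0,0],
    [0,0,0,0,0,0],
  ],
  claw=8.5,
)

```text
time_s: 7.9
tool_pos: [530.9, 268.5, 89.2]
ee_rot: [2.151, 2.29, -0.0]
ft_force: [-0.5, 0.6, -0.1]
width: 85.1
```

Call:
arm_command(
  motion=[
    [0,0,-1.0,0,0,0],
    [0,0,-2.5,0,0,0],
    [0,0,-4,0,0,0],
    [0,0,-2.5,0,0,0],
    [-2.0,-1.5,-1,0,0,0],
    [-3.0,-2.4,0,0,0,0],
    [-3.0,-2.4,0,0,0,0],
    [-3.0,-2.4,0,0,0,0],
    [-2.0,-1.5,0,0,0,0],
    [0,0,0,0,0,0],
  ],
)

```text
time_s: 8.9
tool_pos: [436.1, 130.6, 200.7]
ee_rot: [2.153, 2.286, 0.001]
ft_force: [0.7, -0.4, 0.1]
width: 85.3
```

Run:
```python
from plant import bot, optics
from h import *
s,R=pose(bot); c=wristT(optics.read_camera("wrist"),s); cv2.imwrite("pics/w5.png",c["img"][:,:,::-1]);pickle.dump(c,open("pics/w5.pkl","wb"))
to(R,s,[436.7,132.5,140],93.9)
c=optics.read_camera("side");crop(c,160,220,400,400,3,"pics/s5.png");pickle.dump(c,open("pics/s5.pkl","wb"))
```

```text
t 8.90 tcp [436.1 130.6 200.7] heading 93.45 tilt [ 1.2e-03 -6.0e-04 -1.0e+00] F [ 0.7 -0.4  0.1] w 85.3
tool shift cm [0.19 0.06 6.07] turn z -0.0078
```

View pics/s5.png

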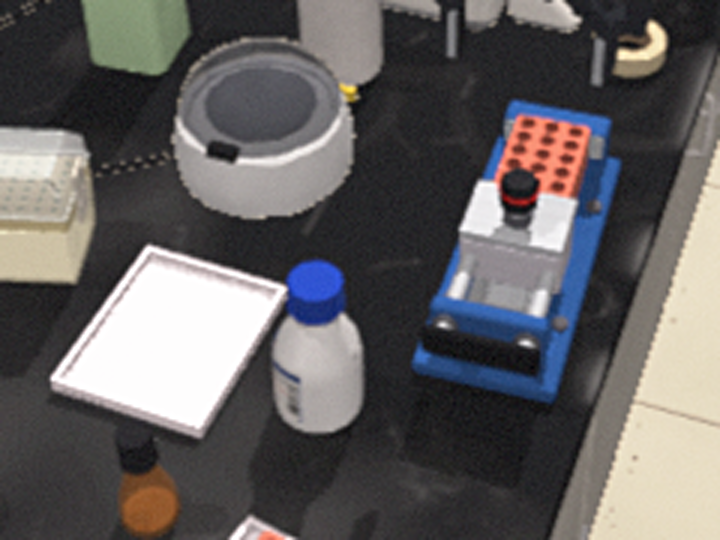

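View pics/w5.png

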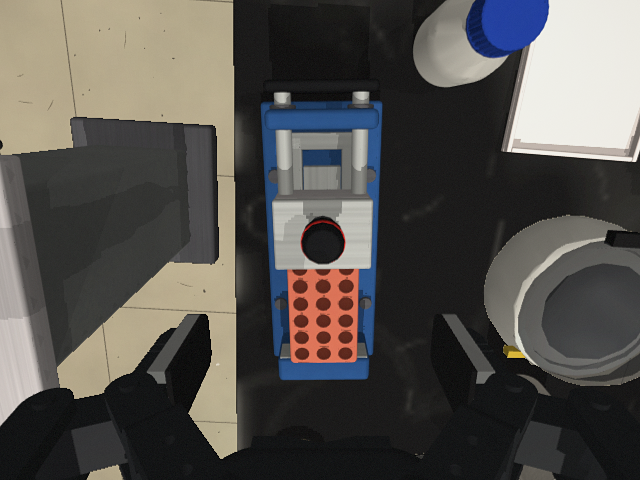

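The bottle stands upright on its own beside the tray. The knob is at (323,240), between the fingers. I'll descend part-way and re-measure.

Call:
arm_command(
  motion=[
    [0.1,0.05,1.5,0,0,-0.007],
    [0.1,0,2.5,0,0,0],
    [0,0,2.0,0,0,0],
    [0,0,0,0,0,0],
    [0,0,0,0,0,0],
  ],
)

```text
time_s: 9.5
tool_pos: [437.2, 135.0, 138.3]
ee_rot: [-2.14, -2.298, 0.003]
ft_force: [-0.3, -0.1, 0.4]
width: 85.2
```

Run:
```python
from plant import bot, optics
from h import *
s,R=pose(bot); c=wristT(optics.read_camera("wrist"),s); cv2.imwrite("pics/w6.png",c["img"][:,:,::-1]);pickle.dump(c,open("pics/w6.pkl","wb"))
h=cv2.cvtColor(c["img"],cv2.COLOR_RGB2HSV)
m=((h[...,2]<70)).astype(np.uint8)*255; mm=np.zeros_like(m); mm[215:330,285:365]=m[215:330,285:365]
cs,_=cv2.findContours(mm,cv2.RETR_EXTERNAL,cv2.CHAIN_APPROX_NONE);k=max(cs,key=cv2.contourArea);print(cv2.boundingRect(k),cv2.minEnclosingCircle(k))
crop(c,250,180,400,340,3.5,"pics/w6c.png")
```

```text
t 9.50 tcp [437.2 135.  138.3] heading 94.08 tilt [-2.2e-03 -2.0e-04 -1.0e+00] F [-0.3 -0.1  0.4] w 85.2
(293, 264, 56, 54) ((320.5, 290.21429443359375), 27.68731117248535)
```

View pics/w6.png

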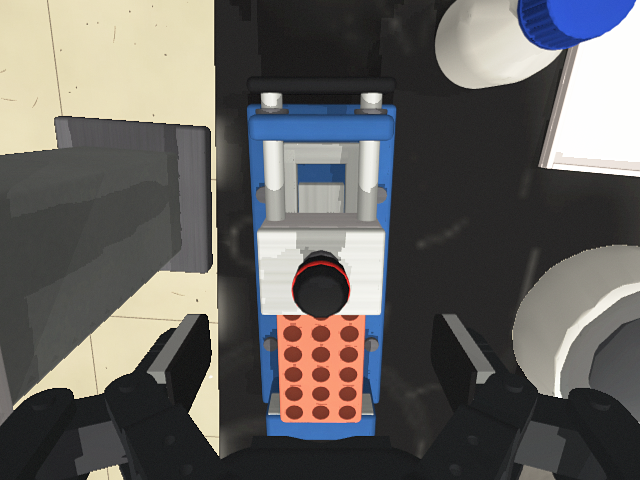

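Run:
```python
from plant import bot
from h import *
c=pickle.load(open("pics/w6.pkl","rb"));s,R=pose(bot)
X=onz(c,320.5,290.2,115.5);print(X);print(depthpt(c,320,290),depthpt(c,280,300),depthpt(c,360,300));to(R,s,[X[0],X[1],87])
```

```text
t 9.55 tcp [438.  135.  139.5] heading 94.07 tilt [ 0.e+00  1.e-04 -1.e+00] F [ 0.2 -0.7 -0.1] w 85.2
[436.29207032 137.74202594 115.5       ]
[436.06466804 137.60430985 115.01376415] [414.2001623  111.4429727   75.64930431] [460.95799371 115.25467429  76.47797936]
tool shift cm [ 0.29 -0.15  5.25]
```

Call:
arm_command(
  motion=[
    [0,-0.1,1.5,0,0,0],
    [0,0,2.0,0,0,0],
    [0,0,1.2,0,0,0],
    [0,0,0.5,0,0,0],
    [0,0,0,0,0,0],
  ],
)

```text
time_s: 10.05
tool_pos: [436.1, 134.3, 86.5]
ee_rot: [-2.142, -2.297, 0.002]
ft_force: [1.0, 0.6, -0.7]
width: 85.1
```

Call:
arm_command(
  motion=[
    [0,0,0,0,0,0],
    [0,0,0,0,0,0],
    [0,0,0,0,0,0],
    [0,0,0,0,0,0],
    [0,0,0,0,0,0],
    [0,0,0,0,0,0],
    [0,0,0,0,0,0],
    [0,0,0,0,0,0],
    [0,0,0,0,0,0],
  ],
  claw=1.5,
)

```text
time_s: 10.95
tool_pos: [437.1, 134.5, 88.2]
ee_rot: [2.142, 2.297, 0.002]
ft_force: [-1.3, -0.5, 5.3]
width: 25.7
```

Run:
```python
from plant import bot, optics
from h import *
s,R=pose(bot); c=wristT(optics.read_camera("wrist"),s); cv2.imwrite("pics/w7.png",c["img"][:,:,::-1])
```

```text
t 10.95 tcp [437.1 134.5  88.2] heading 94.01 tilt [ 1.3e-03  3.0e-04 -1.0e+00] F [-1.3 -0.5  5.3] w 25.7
```

View pics/w7.png

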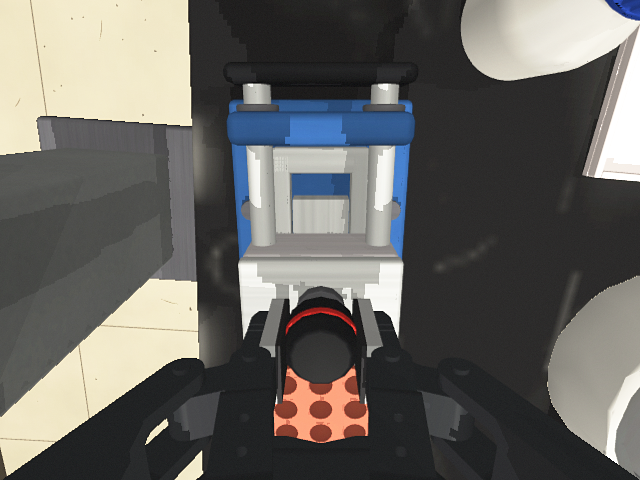

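The knob is held between the pads (width 25.7 mm). I'll pull it up.

Call:
arm_command(
  motion=[
    [0,0,-0.3,0,0,0],
    [0,0,-0.3,0,0,0],
    [0,0,-0.3,0,0,0],
    [0,0,-0.2,0,0,0],
    [0,0,-0.1,0,0,0],
    [0,0,0,0,0,0],
  ],
)

```text
time_s: 11.6
tool_pos: [436.9, 134.4, 99.2]
ee_rot: [2.142, 2.298, 0.0]
ft_force: [5.2, 0.9, -6.8]
width: 25.5
```

Run:
```python
from plant import bot, optics
from h import *
s,R=pose(bot); c=wristT(optics.read_camera("wrist"),s); cv2.imwrite("pics/w8.png",c["img"][:,:,::-1])
c=optics.read_camera("side");crop(c,280,230,400,360,4,"pics/s8.png")
```

```text
t 11.60 tcp [436.9 134.4  99.2] heading 94.01 tilt [ 3.e-04 -1.e-04 -1.e+00] F [ 5.2  0.9 -6.8] w 25.5
```

View pics/s8.png

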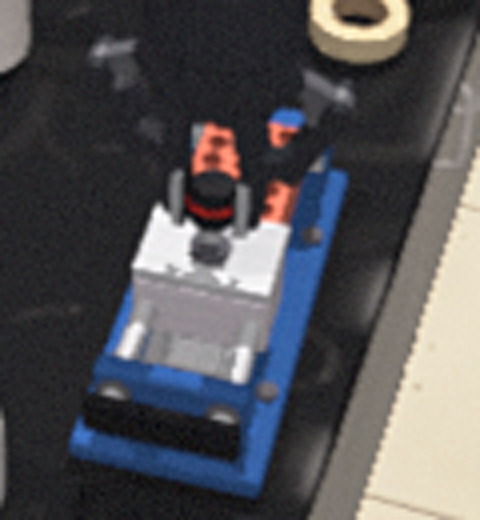

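View pics/w8.png

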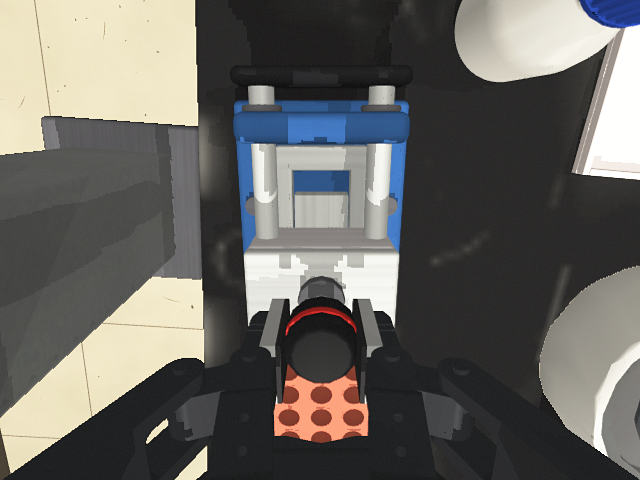

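The pull force is 6.8 N, which means the plunger is up about 12 mm. Now I'll slide the jaw along its opening direction.

Call:
arm_command(
  motion=[
    [0.3,0,0,0,0,0],
    [0.4,0,0,0,0,0],
    [0.5,0,0,0,0,0],
    [0.5,0,0,0,0,0],
    [0.5,0,0,0,0,0],
    [0,0,0,0,0,0],
  ],
)

```text
time_s: 12.3
tool_pos: [435.3, 156.3, 99.2]
ee_rot: [2.141, 2.297, -0.001]
ft_force: [5.0, -0.0, -6.2]
width: 25.7
```

Call:
arm_command(
  motion=[
    [0.5,0,0,0,0,0],
    [0.5,0,0,0,0,0],
    [0.5,0,0,0,0,0],
    [0.4,0,0,0,0,0],
    [0.3,0,0,0,0,0],
    [0.1,0,0,0,0,0],
    [0,0,0,0,0,0],
  ],
)

```text
time_s: 13.0
tool_pos: [433.8, 178.7, 99.2]
ee_rot: [2.142, 2.296, -0.001]
ft_force: [4.3, -0.8, -5.2]
width: 25.7
```

Run:
```python
from plant import bot, optics
from h import *
s,R=pose(bot); c=wristT(optics.read_camera("wrist"),s); cv2.imwrite("pics/w9.png",c["img"][:,:,::-1])
c=optics.read_camera("side");crop(c,260,230,400,380,4,"pics/s9.png")
```

```text
t 13.00 tcp [433.8 178.7  99.2] heading 94.00 tilt [ 5.0e-04 -1.7e-03 -1.0e+00] F [ 4.3 -0.8 -5.2] w 25.7
```

View pics/s9.png

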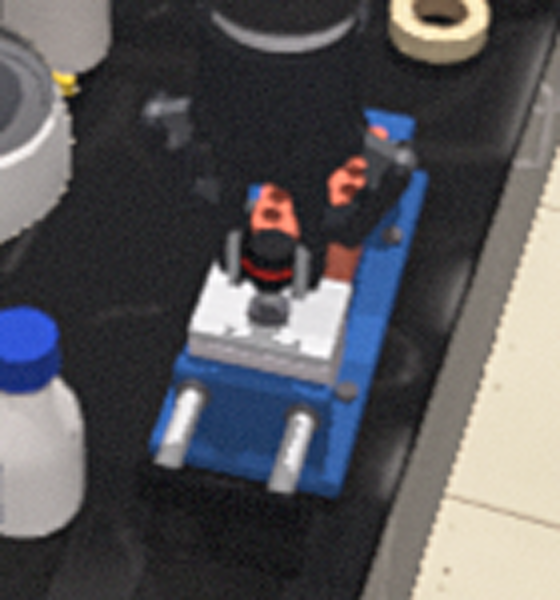

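The jaw has moved about 44 mm. I'll press on to the end stop.

Call:
arm_command(
  motion=[
    [0.1,0,0,0,0,0],
    [0.1,0,0,0,0,0],
    [0.1,0,0,0,0,0],
    [0,0,0,0,0,0],
  ],
)

```text
time_s: 13.5
tool_pos: [433.7, 179.5, 99.0]
ee_rot: [2.14, 2.293, -0.007]
ft_force: [5.2, -5.8, -6.3]
width: 25.3
```

The end stop is reached (5.8 N reaction). I'll let the plunger down and open.

Call:
arm_command(
  motion=[
    [0,0,0.3,0,0,0],
    [0,0,0.3,0,0,0],
    [0,0,0.3,0,0,0],
    [0,0,0.2,0,0,0],
    [0,0,0,0,0,0],
  ],
)

```text
time_s: 14.0
tool_pos: [433.8, 179.5, 88.5]
ee_rot: [2.141, 2.293, -0.006]
ft_force: [3.8, -6.0, -4.8]
width: 25.7
```

Call:
arm_command(
  motion=[
    [0,0,0,0,0,0],
    [0,0,0,0,0,0],
    [0,0,0,0,0,0],
    [0,0,0,0,0,0],
    [0,0,0,0,0,0],
    [0,0,0,0,0,0],
  ],
  claw=8.5,
)

```text
time_s: 14.6
tool_pos: [433.2, 182.4, 88.4]
ee_rot: [-2.142, -2.298, 0.0]
ft_force: [-0.2, 0.1, 1.2]
width: 85.2
```

Call:
arm_command(
  motion=[
    [0,0,-1,0,0,0],
    [0,0,-2,0,0,0],
    [0,0,-2.5,0,0,0],
    [0,0,-2,0,0,0],
    [0,0,0,0,0,0],
  ],
)

```text
time_s: 15.1
tool_pos: [435.7, 182.9, 167.7]
ee_rot: [2.14, 2.295, 0.01]
ft_force: [1.0, -0.5, 1.3]
width: 85.0
```

Run:
```python
from plant import bot, optics
from h import *
s,R=pose(bot); c=wristT(optics.read_camera("wrist"),s); cv2.imwrite("pics/w10.png",c["img"][:,:,::-1]);pickle.dump(c,open("pics/w10.pkl","wb"))
c=optics.read_camera("side");crop(c,260,230,400,380,4,"pics/s10.png");pickle.dump(c,open("pics/s10.pkl","wb"))
```

```text
t 15.10 tcp [435.7 182.9 167.7] heading 94.01 tilt [ 0.0072  0.002  -1.    ] F [ 1.  -0.5  1.3] w 85.0
```

View pics/s10.png

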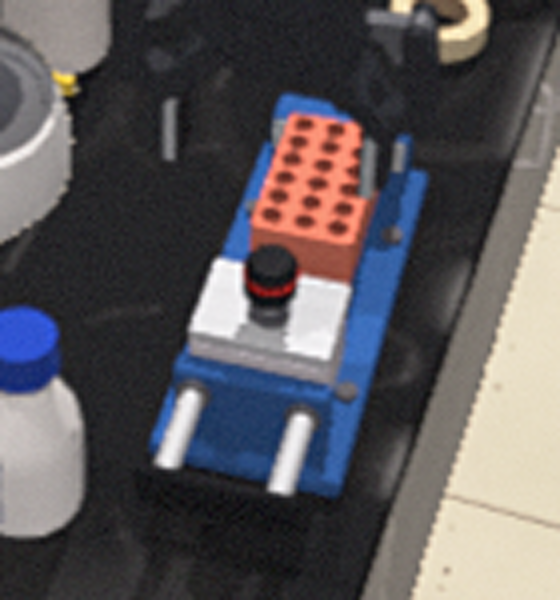

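View pics/w10.png

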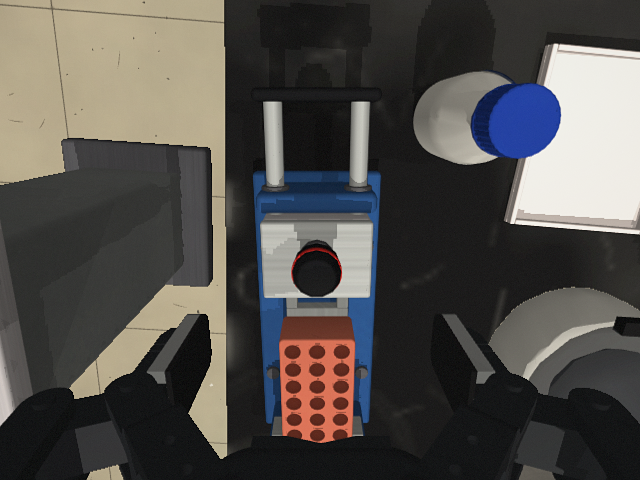

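The jaw is open and the block is free of the lip. I'll check the knob height relative to the jaw, to see whether the pin has dropped.

Run:
```python
from plant import bot, optics
from h import *
np.set_printoptions(precision=1,suppress=True)
c=pickle.load(open("pics/w10.pkl","rb"));sd=pickle.load(open("pics/s10.pkl","rb"))
s,R=pose(bot)
print("knob",depthpt(c,317,272),depthpt(c,317,268),"jaw",depthpt(c,280,275),depthpt(c,355,275),"block",depthpt(c,317,400),depthpt(c,310,390))
h=cv2.cvtColor(c["img"],cv2.COLOR_RGB2HSV);m=cv2.inRange(h,(0,80,120),(15,255,255));m[:318]=0;m[440:]=0;m[:,:275]=0;m[:,360:]=0
# block top: rows 344..440 edges
for v in (360,380,400,420):
    u=np.where(m[v]>0)[0]; a=onz(c,u.min(),v,66);b=onz(c,u.max()+1,v,66);print(v,a,b,(a+b)/2)
print("block near end",onz(c,317,343,66))
S=lambda x,y:(260+(x+.5)/4-.5,230+(y+.5)/4-.5)
print("side knob top",onz(sd,*S(272,262),115.5))
```

```text
t 15.20 tcp [433.8 182.4 164.1] heading 94.01 tilt [ 0.  0. -1.] F [-0.3  0.  -1.1] w 85.2
knob [433.4 183.1 115.6] [433.3 184.8 114.1] jaw [410.4 163.5  76.4] [459.4 166.7  76.1] block [441.8  57.7  65.7] [435.8  66.6  65.7]
360 [412.1  91.7  66. ] [467.3  95.3  66. ] [439.7  93.5  66. ]
380 [412.8  74.3  66. ] [468.3  77.9  66. ] [440.5  76.1  66. ]
400 [414.3  56.2  66. ] [469.3  59.8  66. ] [441.8  58.   66. ]
420 [415.8  37.5  66. ] [471.1  41.   66. ] [443.4  39.2  66. ]
block near end [438.4 107.8  66. ]
side knob top [431.8 181.5 115.5]
```

The knob top is at 115 mm over a jaw top at 76, the same as before the pull, and the jaw has moved 45 mm. The pin has dropped and the jaw is locked. The block is centred at about (442,60) with its top at 66. I'll move over it.

Call:
arm_command(
  motion=[
    [-2.0,0,0,0,0,0],
    [-4.0,0,0,0,0,0],
    [-4.0,0,0,0,0,0],
    [-2.0,0,1,0,0,0],
    [-0.3,0,2.5,0,0,0],
    [0,0,2.5,0,0,0],
    [0,0,1,0,0,0],
    [0,0,0,0,0,0],
    [0,0,0,0,0,0],
  ],
)

```text
time_s: 16.1
tool_pos: [441.8, 59.8, 93.4]
ee_rot: [-2.142, -2.298, 0.0]
ft_force: [-0.0, 0.3, 0.4]
width: 85.3
```

Run:
```python
from plant import bot, optics
from h import *
s,R=pose(bot); c=wristT(optics.read_camera("wrist"),s); cv2.imwrite("pics/w11.png",c["img"][:,:,::-1]);pickle.dump(c,open("pics/w11.pkl","wb"))
to(R,s,[442.5,60,35])
for X in ([442.5,60,66],[438.5,108,66]): print(proj(c,X))
```

```text
t 16.10 tcp [441.8  59.8  93.4] heading 94.04 tilt [-4.e-04 -0.e+00 -1.e+00] F [-0.   0.3  0.4] w 85.3
tool shift cm [0.02 0.07 5.84] 
[323.4968449  291.21464857]
[322.39912614 192.14423152]
```

View pics/w11.png

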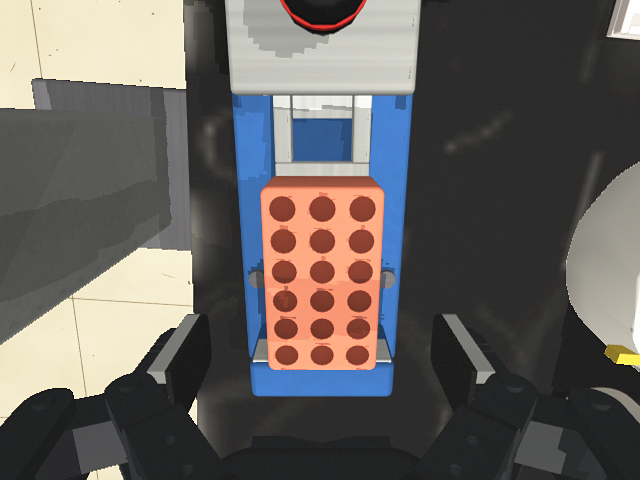

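The block, at (322,280), is centred between the fingers. I'll descend and grip.

Call:
arm_command(
  motion=[
    [0,0,1.0,0,0,0],
    [0,0,2.0,0,0,0],
    [0,0,1.8,0,0,0],
    [0,0,1.0,0,0,0],
    [0,0,0,0,0,0],
    [0,0,0,0,0,0],
  ],
)

```text
time_s: 16.75
tool_pos: [442.3, 59.6, 35.8]
ee_rot: [2.142, 2.298, 0.001]
ft_force: [-0.3, 0.8, -1.1]
width: 85.1
```

Call:
arm_command(
  motion=[
    [0,0,0,0,0,0],
    [0,0,0,0,0,0],
    [0,0,0,0,0,0],
    [0,0,0,0,0,0],
    [0,0,0,0,0,0],
    [0,0,0,0,0,0],
    [0,0,0,0,0,0],
  ],
  claw=4.5,
)

```text
time_s: 17.45
tool_pos: [443.1, 59.6, 36.7]
ee_rot: [2.141, 2.296, 0.003]
ft_force: [0.2, 0.3, 5.7]
width: 54.8
```

Run:
```python
from plant import bot, optics
from h import *
s,R=pose(bot); c=wristT(optics.read_camera("wrist"),s); cv2.imwrite("pics/w12.png",c["img"][:,:,::-1])
```

```text
t 17.45 tcp [443.1  59.6  36.7] heading 94.01 tilt [ 0.0027 -0.     -1.    ] F [0.2 0.3 5.7] w 54.8
```

View pics/w12.png

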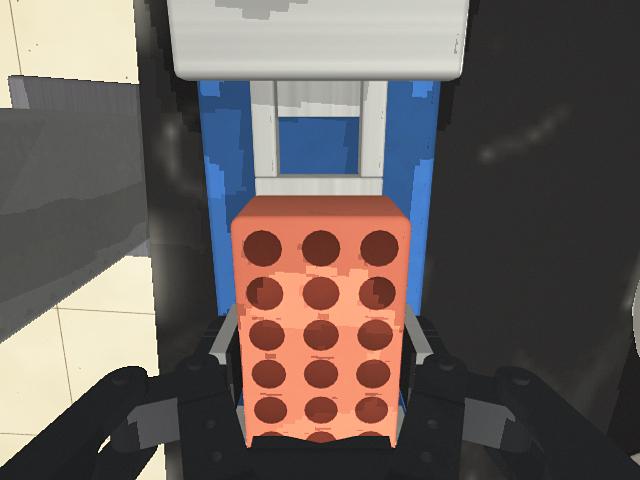

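The block is held at 54.8 mm width. I'll lift it gently.

Call:
arm_command(
  motion=[
    [0,0,-0.3,0,0,0],
    [0,0,-0.7,0,0,0],
    [0,0,-1,0,0,0],
    [0,0,0,0,0,0],
  ],
)

```text
time_s: 17.9
tool_pos: [443.0, 59.6, 56.8]
ee_rot: [2.141, 2.296, 0.003]
ft_force: [-0.1, -0.5, -1.8]
width: 55.2
```

Call:
arm_command(
  motion=[
    [0,0,-2,0,0,0],
    [0,0,-3,0,0,0],
    [0,0,-4,0,0,0],
    [0,0,-3,0,0,0],
    [0,0,-2,0,0,0],
    [0,0,-0.5,0,0,0],
    [0,0,0,0,0,0],
  ],
)

```text
time_s: 18.6
tool_pos: [442.5, 59.6, 200.8]
ee_rot: [2.142, 2.297, 0.002]
ft_force: [-0.4, -0.2, -3.2]
width: 54.8
```

Call:
arm_command(
  motion=[
    [1.4,1.7,0,0,0,0],
    [2.4,2.8,0,0,0,0],
    [2.9,3.4,0,0,0,0],
    [2.9,3.4,0,0,0,0],
    [2.9,3.4,0,0,0,0],
    [2.7,3.2,0,0,0,0],
    [1.8,2.2,0,0,0,0],
    [1.1,1.3,0,0,0,0],
    [0,0,0,0,0,0.087],
    [0,0,0,0,0,0],
  ],
)

```text
time_s: 19.6
tool_pos: [641.9, 255.3, 196.4]
ee_rot: [-2.238, -2.201, 0.008]
ft_force: [0.1, -0.4, -2.5]
width: 55.2
```

Run:
```python
from plant import bot, optics
from h import *
s,R=pose(bot); c=wristT(optics.read_camera("wrist"),s); cv2.imwrite("pics/w13.png",c["img"][:,:,::-1]);pickle.dump(c,open("pics/w13.pkl","wb"))
to(R,s,[646,256.5,60],89)
c=optics.read_camera("side");crop(c,160,180,400,360,3,"pics/s13.png")
```

```text
t 19.60 tcp [641.9 255.3 196.4] heading 89.07 tilt [-0.0054 -0.0017 -1.    ] F [ 0.1 -0.4 -2.5] w 55.2
tool shift cm [ 0.15  0.48 13.64] turn z 0.0012
```

View pics/w13.png

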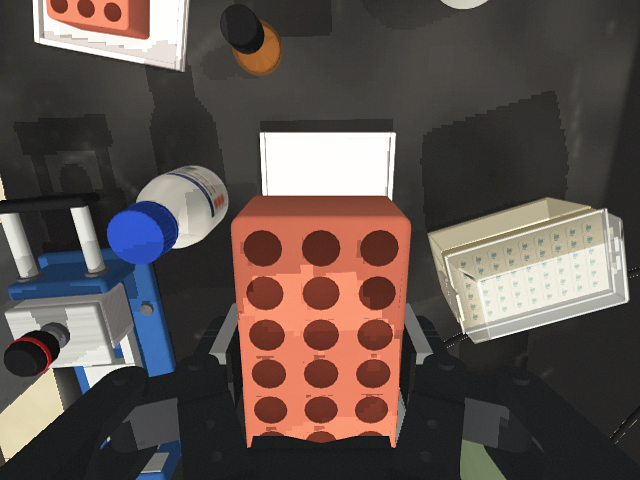

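View pics/s13.png

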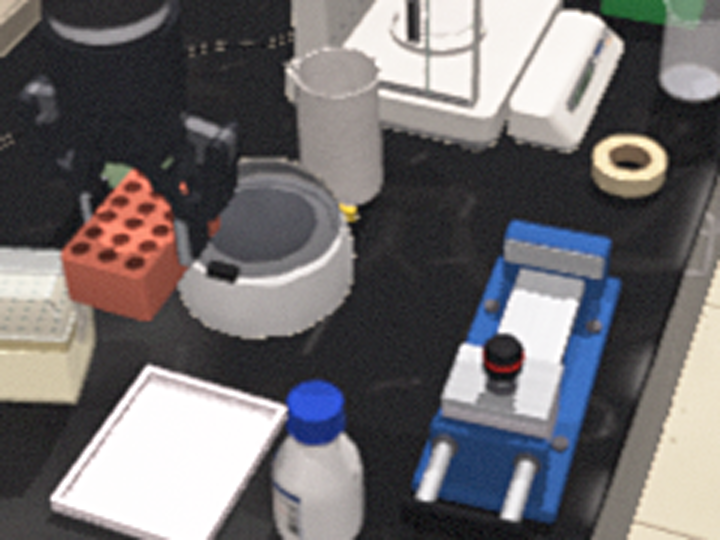

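The side view shows the jaw still open and the block held level. The tray lies ahead and parallel, with its edges at u 262 to 395. I'll shift +5 mm in x and go down part-way.

Call:
arm_command(
  motion=[
    [0.1,0.3,1.5,0,0,0],
    [0,0.2,3,0,0,0],
    [0,0,4,0,0,0],
    [0,0,3,0,0,0],
    [0,0,1.5,0,0,0],
    [0,0,0.5,0,0,0],
    [0,0,0,0,0,0],
    [0,0,0,0,0,0],
  ],
)

```text
time_s: 20.5
tool_pos: [649.2, 256.4, 67.8]
ee_rot: [2.239, 2.201, 0.006]
ft_force: [0.4, -0.4, -1.6]
width: 55.3
```

Run:
```python
from plant import bot, optics
from h import *
s,R=pose(bot); c=wristT(optics.read_camera("wrist"),s); cv2.imwrite("pics/w14.png",c["img"][:,:,::-1]);pickle.dump(c,open("pics/w14.pkl","wb"))
to(R,s,[646,256.5,11],89)
c=optics.read_camera("side");crop(c,160,240,360,390,4,"pics/s14.png")
```

```text
t 20.50 tcp [649.2 256.4  67.8] heading 89.03 tilt [ 0.004   0.0011 -1.    ] F [ 0.4 -0.4 -1.6] w 55.3
tool shift cm [-0.   -0.35  5.68] turn z 0.0005
```

View pics/w14.png

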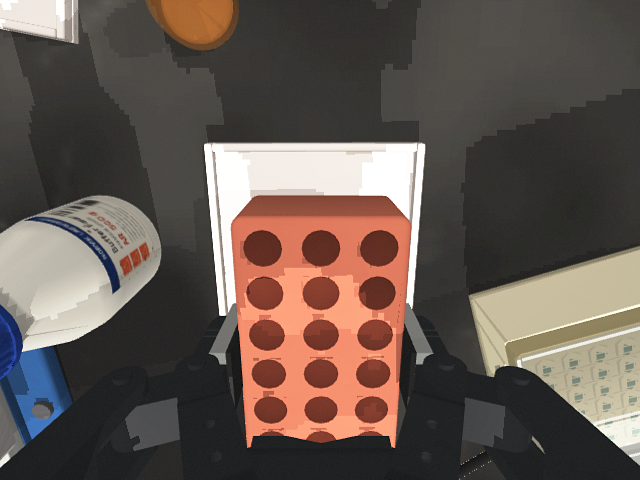

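View pics/s14.png

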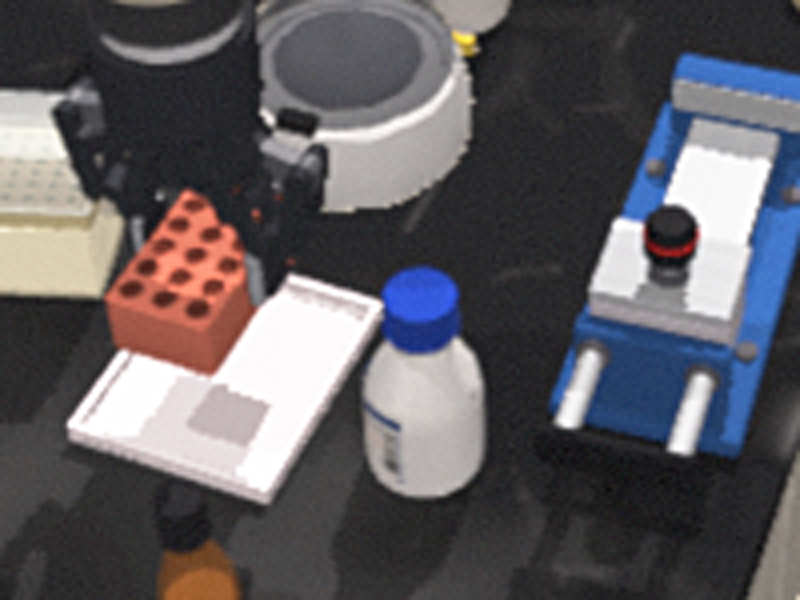

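Run:
```python
from h import *
c=pickle.load(open("pics/w14.pkl","rb"))
print("tray far edge",onz(c,205,143,11),onz(c,425,143,11),"block far top edge",onz(c,321,217,67.8+29.3), onz(c,232,217,97.1),onz(c,410,217,97.1),"tcp",c["T_world"][:3,3])
```

```text
tray far edge [591.89025354 325.24899214  11.        ] [702.30800952 323.38594642  11.        ] block far top edge [649.38800683 307.21971507  97.1       ] [622.51807406 307.6912184   97.1       ] [676.30298135 306.74742136  97.1       ] tcp [649.32963125 334.95806976 210.25211037]
```

Measured against the far edge, the block has a 13 mm end gap and needs about −3 mm in x. I'll lower it.

Call:
arm_command(
  motion=[
    [-0.1,-0.3,1.0,0,0,0],
    [0,0,1.5,0,0,0],
    [0,0,1.3,0,0,0],
    [0,0,0.8,0,0,0],
    [0,0,0.4,0,0,0],
    [0,0,0.2,0,0,0],
    [0,0,0,0,0,0],
    [0,0,0,0,0,0],
  ],
)

```text
time_s: 21.4
tool_pos: [645.3, 255.2, 14.1]
ee_rot: [2.24, 2.202, 0.002]
ft_force: [-0.6, 0.7, -1.6]
width: 55.2
```

Call:
arm_command(
  motion=[
    [0,0,0.1,0,0,0],
    [0,0,0.1,0,0,0],
    [0,0,0,0,0,0],
  ],
)

```text
time_s: 21.7
tool_pos: [644.8, 255.1, 11.4]
ee_rot: [2.24, 2.202, 0.0]
ft_force: [0.2, -0.7, -2.2]
width: 54.8
```

Call:
arm_command(
  motion=[
    [0,0,0.1,0,0,0],
    [0,0,0,0,0,0],
    [0,0,0,0,0,0],
  ],
)

```text
time_s: 22.0
tool_pos: [645.0, 255.1, 10.8]
ee_rot: [2.24, 2.202, 0.001]
ft_force: [-0.1, 0.3, -0.7]
width: 55.2
```

Call:
arm_command(
  motion=[
    [0,0,0.1,0,0,0],
    [0,0,0,0,0,0],
    [0,0,0,0,0,0],
  ],
)

```text
time_s: 22.3
tool_pos: [645.0, 255.2, 10.8]
ee_rot: [2.24, 2.202, 0.001]
ft_force: [-2.8, -1.1, 5.3]
width: 54.6
```

Contact at 5.3 N. I'll release.

Call:
arm_command(
  motion=[
    [0,0,0,0,0,0],
    [0,0,0,0,0,0],
    [0,0,0,0,0,0],
    [0,0,0,0,0,0],
    [0,0,0,0,0,0],
  ],
  claw=8.0,
)

```text
time_s: 22.8
tool_pos: [644.7, 255.0, 9.0]
ee_rot: [-2.24, -2.202, 0.0]
ft_force: [-0.2, 0.3, -0.5]
width: 79.9
```

Call:
arm_command(
  motion=[
    [0,0,-1,0,0,0],
    [0,0,-2,0,0,0],
    [0,0,-3,0,0,0],
    [0,0,-4,0,0,0],
    [0,0,-4,0,0,0],
    [0,0,-3,0,0,0],
    [0,0,-1,0,0,0],
    [0,0,0,0,0,0],
  ],
)

```text
time_s: 23.6
tool_pos: [646.0, 255.5, 192.3]
ee_rot: [2.238, 2.201, 0.007]
ft_force: [-0.3, 0.1, -0.4]
width: 80.2
```

Run:
```python
from plant import bot, optics
from h import *
s,R=pose(bot); c=wristT(optics.read_camera("wrist"),s); cv2.imwrite("pics/w15.png",c["img"][:,:,::-1]);pickle.dump(c,open("pics/w15.pkl","wb"))
c=optics.read_camera("side");crop(c,160,240,380,400,3.6,"pics/s15.png")
```

```text
t 23.60 tcp [646.  255.5 192.3] heading 89.03 tilt [ 0.0051  0.0015 -1.    ] F [-0.3  0.1 -0.4] w 80.2
```

View pics/w15.png

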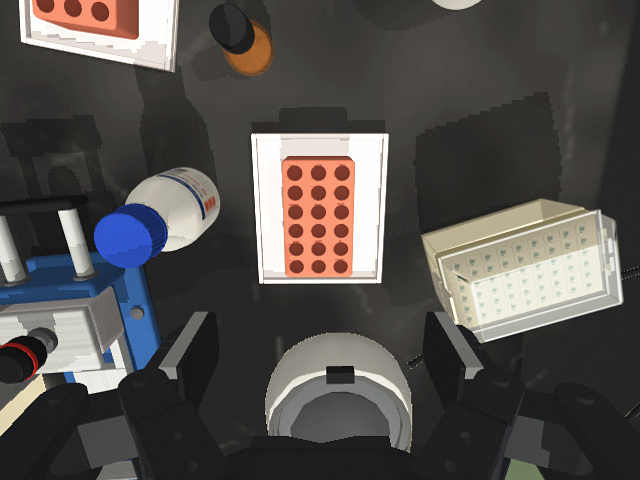

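View pics/s15.png

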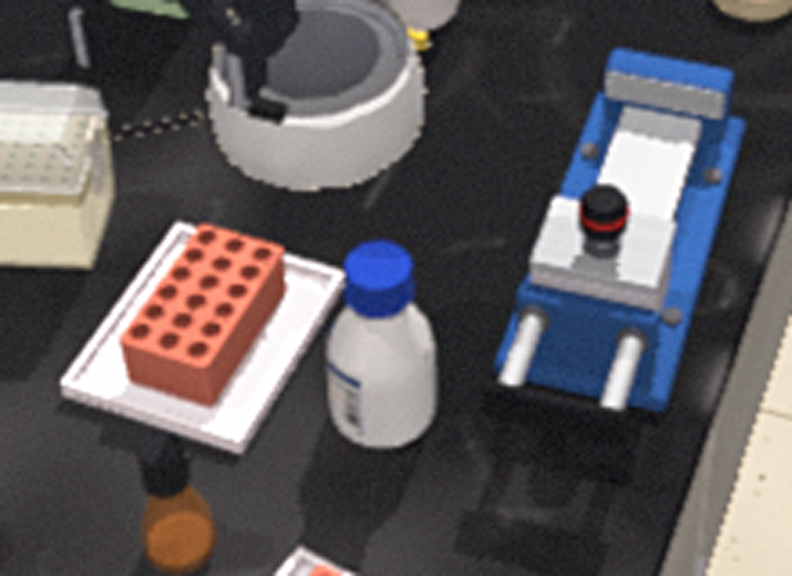

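The block, at (318,217) in the wrist view, lies flat inside the tray. The bottle is upright and the jaw is open. One quick numeric check before handing in.

Run:
```python
from plant import bot, optics
from h import *
np.set_printoptions(precision=1,suppress=True)
c=pickle.load(open("pics/w15.pkl","rb"))
print("block top heights",[depthpt(c,u,v) for u,v in [(305,183),(332,183),(305,257),(332,257)]])
cap=onz(c,128,238,117);print("cap",cap,"bottle-rod_path",np.linalg.norm(cap[:2]-[430,267]))
s,R=pose(bot);bot.job_done()
```

```text
block top heights [array([634.6, 288.8,  39.7]), array([655.3, 288.6,  40.9]), array([632.9, 228.3,  39. ]), array([654.9, 228.2,  39.8])]
cap [532.3 270.  117. ] bottle-rod_path 102.30176060781523
t 23.70 tcp [644.2 254.9 187.6] heading 89.03 tilt [-0. -0. -1.] F [-0.8  0.4 -1.5] w 80.2
the job is handed in; nothing more can be done
```

The red block is out of the vise and lies flat inside the empty tray. I handed the job in at 23.7 s.

- **Bottle:** I moved it first, lifting it by the cap. It stands upright about 102 mm from rod_path, and more than 80 mm was required.
- **Plunger and jaw:** I pulled the knob up about 11–12 mm and slid the jaw to its end stop. I then let the plunger down there. The knob top was back at its original height above the jaw, and the jaw had moved about 45 mm, so the pin is in the second hole.
- **Block:** I set it down gently, feeling the contact at about 5 N, and released it. Its top measured 39–41 mm at four points, against the expected 40 mm. It has clear space on all sides within the tray.
- **Disagreement between cameras:** the wrist view read y about 3–7 mm higher than the top and side views. That was within the slack of every grasp and of the tray placing.

I saw nothing else disturbed in the last pictures, though they did not cover the whole bench. No check failed.

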